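# Lock a filter cartridge into the welding fume extractor

## Robot

A 7-joint arm with a two-finger parallel gripper is mounted at the origin on the work surface. World frame = base frame: x ahead of the robot, y to its left, z up, the work surface at z = 0. Lengths are in m, angles in rad, forces in N, time in s.
With the tool pointing down it reaches from about 0.4 to 0.875 m from the base axis. Payload 19.3 kg.
Tool frame: the origin (TCP) lies midway between the tips of the shut fingers; the grasp point (between the pads) lies 19 mm behind it; z points along the fingers, y is the line along which they close (so a half turn about z gives the same grasp; the last joint's range is limited). The gripper opens to 85 mm and grips with 20 to 120 N. Pads are 22 mm wide; open, the fingers measure 114 mm over their backs; the gripper's body (76 mm by 85 mm) begins 54 mm behind the grasp point. The pads swing forward as they close: fully open they stand 13 mm farther back than shut.
Start: joints at [1.267, 0.521, -0.036, 1.599, 0.021, 1.021, -0.113], TCP at [0.145, -0.608, 0.231] pointing down, gripper open.
Joint ranges: [-2.91, 2.91], [-0.3, 2.13], [-1.5, 1.42], [0.17, 2.43], [-1.26, 4.41], [0.16, 1.93], [-2.52, 2.52]. Speed limits (rad/s): [1.89, 1.89, 2.39, 2.39, 3.01, 3.01, 3.01].

## Interface

Orientations are given as a unit quaternion [x, y, z, w].
In Python, from station import telemetry, cams, bot gives the robot as it stands. The module is installed in compiled form; this text tells all that it offers.
- The arm moves only by the shell command python3 -m inch 'ROWS' [FORCE]. ROWS is JSON, a list of rows, each a list of 5 numbers: the shift along the tool's x, y, z in mm, then the turn about the tool's z in degrees, then the opening, from 0 (shut) to 1 (fully open). In form: [[dx, dy, dz, yaw, claw], ...]. A call has 1 to 12 rows; each row is the pose to reach, as a shift and turn from the pose commanded when the call began, along the tool's axes at that moment; what a row does not reach only later rows make up. A row lasts 1/10 s, in which the tool goes at most 50 mm and 8.59 degrees, less where a joint would pass 70% of its speed; a pose out of reach is approached as far as the arm can. A call with a gripper value outside its range is refused whole. The fingers move at their own pace and stop on an object; FORCE is the grip in N (left out, the last holds). Time passes only in rows, so rows that repeat a pose let the fingers close. It gives the time, the measured TCP pose, the force, the opening and the grip force at its end, in the units of the state.
- telemetry.state(): the state, without advancing time (a new reading comes with each control period).
- cams.snapshot(name): name is "scene" or "top"; returns a dict with "pixels" (420x560x3 uint8, red, green, blue), "fx", "fy", "cx", "cy" (pixels), "xyz" and "orientation" of the camera in the world. Camera axes: x right, y down, z forward; pixel columns grow to the right and rows downward; lengths in m; the calibration is good to about 2 mm. A picture is of the moment at which its call begins. There is no depth.
- bot.close_job(): hands the job in; it is judged then, once.
The state is a dict: "clock": time; "joints": joint angles; "qd": joint speeds; "joint_efforts": joint torques, N m; "tcp_pos": TCP position; "orientation": TCP orientation; "wrist_force": force on the tool from outside, world axes, zero at the start; "wrist_torque": the same for the moment, N m; "width": finger opening in m; "grasp_force": force on a finger pad.
Only numpy, scipy, OpenCV 4.12 (cv2) and the standard library are available. Lean on these libraries where they do the work, as an engineer would, in place of code of your own. Each camera call takes 0.05 s, during which the arm holds its last target. There are 200 camera calls.

## Task

Fit the narrower of the two pleated filter cartridges to the bench fume extractor: set it upright in the collar with its lugs in the two notches, push it down against the spring and turn it clockwise (seen from above) about a quarter turn until it stops, so that it stays locked when you let go. Leave the wider cartridge and everything else on the bench where it is.

Things in the scene. Friction and masses are not known exactly. Their poses are not given: they have to be found in the camera images.
- filter: The cartridge to fit: pleated paper cylinder 78 mm in diameter, 108 mm tall in all, aluminium ends, about 0.35 kg (varies). Origin at the centre of its foot, z up. From the foot: neck 58 mm in diameter up to 24 mm; there a flat shoulder 78 mm wide; body up to the flat top cap at 84 mm; grip bar from 84 to 108 mm. Both ways round are alike.
- filter_grip (a point): Centre of the black grip bar on the narrower cartridge, 96 mm above its foot. The bar is 64 mm long along the cartridge's x, 12 mm thick along y, 24 mm tall.
- filter_lug (a point): Tip of the narrower cartridge's lug on its +x side. Two like lugs stick out of the neck along +x and -x, right under the ends of the grip bar: each 12 mm wide, from 3 to 10 mm above the foot, tips 38 mm from the axis.
- extractor: Fume extractor, fixed: a grey sheet-metal casing 100 mm high. Origin at bench level under the axis of the collar; the casing reaches 90 mm from it to -x, 170 mm to +x and 100 mm either way in y. A black motor cover on top, up to 126 mm high, starts 72 mm from the axis at the +x side; a 60 mm outlet pipe juts 30 mm from the +x face.
- socket (a point): Centre of the top face of the extractor's bayonet collar (pale aluminium lip, dark steel rim and notches), 108 mm above the bench; axes as the extractor's. Ring, outer diameter 100 mm, opening 63 mm, with two notches. Between the notches a lip 10 mm thick overhangs a channel 82 mm in diameter. Under the lip the cartridge turns only clockwise seen from above, 80 degrees from the notches to a stop.
- notch (a point): Top of the notch at the extractor's +x side, 36 mm from the collar's axis; its twin is opposite at -x. The notches are 20 mm wide and widen the opening to 82 mm across.
- plate (a point): Top centre of the sprung plate in the collar, at rest 11 mm below the collar's top; 0.9 N per mm, 17 mm travel. It carries the foot. Just set in, the foot rests about 15 mm below the collar's top and cannot turn; pushed with about 8 N until the shoulder meets the collar (24 mm) it turns freely; let go when turned, it rises to 20 mm, lugs pressed under the lip, held by friction.
- wide_filter: The wrong cartridge, same make but wider: 104 mm in diameter, 104 mm tall with its grip bar (bar from 80 to 104 mm). Too wide for the collar. Origin at the centre of its foot. The two cartridges may stand in each other's place.
- pipe_offcut: Bystander: upright pipe ring 60 mm in diameter, 70 mm tall. Origin at its foot.
- tape_measure: Bystander: black tape measure 65 x 35 mm, 64 mm tall. Origin under its centre.
- paint_tin: Bystander: red tin 100 mm in diameter, 120 mm tall. Origin at its foot.
- spanner: Bystander: spanner lying flat on the bench.
- grinding_disc: Bystander: disc 90 mm in diameter, 6 mm thick, lying flat. Origin under its centre.
- tube_tee: Bystander: welded tee of 40 mm square tube, arms 160 and 100 mm, lying flat.
Mind the look-alikes: they are no part of the job. Leave any pink look-alike of the filter alone.

How it is judged:
By the outcome, as a careful person would: the job done as asked, in the order asked, and still so for the second after the job is handed in, with the robot touching nothing.
It also fails if it takes over 51 s, if anything falls off the work surface, if the arm or the gripper's body presses on something with over 40 N, if the wrist force passes 120 N, or if a joint passes its speed limit or range.

## Working session

There is one attempt and no reset: what is moved stays moved. The work goes in short steps, Python scripts to look and compute and a shell command to move; the robot and the scene stay as the last step left them, time stands still between calls to the robot, and variables do not carry over. Pictures are saved under pics/ and viewed, at most 10 in all, crops included, and the job is handed in when it is done.

```bash
mkdir -p pics; cat > h.py <<'E'
import numpy as np,cv2
from scipy.spatial.transform import Rotation as R
from station import telemetry,cams,bot
def snap(n,f):
    s=cams.snapshot(n); cv2.imwrite('pics/'+f,s['pixels'][...,::-1]); np.save('pics/'+f[:-4]+'.npy',s,allow_pickle=True); return s
def load(f): return np.load('pics/'+f+'.npy',allow_pickle=True).item()
def onplane(s,u,v,z):
    d=R.from_quat(s['orientation']).apply([(u-s['cx'])/s['fx'],(v-s['cy'])/s['fy'],1]); o=np.array(s['xyz'])
    return o+d*(z-o[2])/d[2]
def proj(s,p):
    q=R.from_quat(s['orientation']).inv().apply(np.array(p)-s['xyz']); return s['fx']*q[0]/q[2]+s['cx'],s['fy']*q[1]/q[2]+s['cy']
E
python3 - <<'E'
from h import *
for n in('top','scene'):
    s=snap(n,n+'1.png'); print(n,s['xyz'],R.from_quat(s['orientation']).as_matrix().round(3).tolist(),s['fx'])
t=telemetry.state(); print(t)
E
```

```text
top [ 0.41167296 -0.08527135  1.53937702] [[0.029, -0.997, 0.076], [-0.999, -0.028, 0.017], [-0.015, -0.076, -0.997]] 484.9328853842524
scene [1.12145296 0.61677252 0.82447041] [[-0.746, 0.411, -0.524], [0.666, 0.458, -0.588], [-0.002, -0.788, -0.616]] 385.2394926923935
{'clock': 0.1, 'joints': array([ 1.26679063,  0.52194854, -0.03634321,  1.59994599,  0.02118867,
        1.02109641, -0.11281582]), 'qd': array([ 0.00048106, -0.00057368,  0.00058461, -0.0031612 ,  0.00121672,
        0.00149984, -0.00101453]), 'joint_efforts': array([ 6.12557473e-03, -9.28481698e+01,  1.98514134e+00, -3.70531654e+01,
        1.82894192e-02,  5.30355188e-03, -2.22121952e-05]), 'tcp_pos': array([ 0.14471039, -0.60770736,  0.23078856]), 'orientation': array([ 9.93175629e-01,  1.16627242e-01, -8.54973691e-05, -4.99688979e-04]), 'wrist_force': array([1.13158262, 0.00513894, 0.21384867]), 'wrist_torque': array([ 0.00361745, -0.02999686, -0.01499889]), 'grasp_force': 0.0, 'width': 0.08545726364304364}
```

View pics/top1.png

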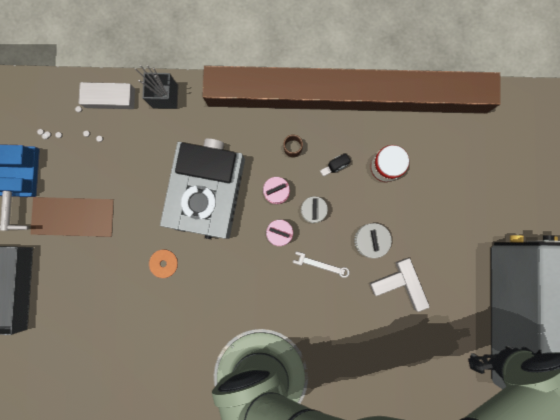

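View pics/scene1.png

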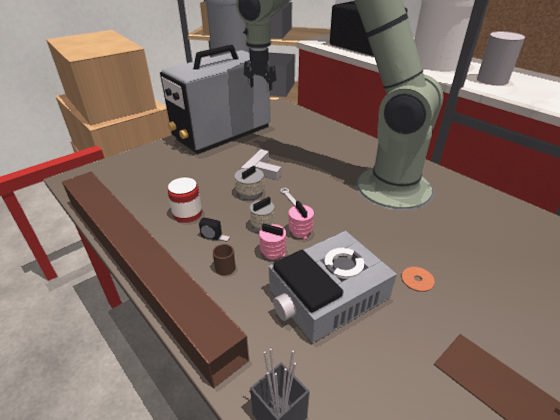

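The top view shows the narrow filter at about (315,209) with its bar along image-vertical. The wide one is at (374,240), the pink look-alikes are at (276,190) and (280,233), and the collar is at (198,203). The scene view shows the same layout. Next I measure the bar and the collar.

```bash
python3 - <<'E'
from h import *
s=load('top1');im=s['pixels']
g=im.max(2)
def rect(box,cond,z,name):
    u0,v0,u1,v1=box; m=cond[v0:v1,u0:u1].astype(np.uint8)
    n,l,st,c=cv2.connectedComponentsWithStats(m); k=1+st[1:,4].argmax()
    ys,xs=np.where(l==k); r=cv2.minAreaRect(np.c_[xs+u0,ys+v0].astype(np.float32))
    P=np.array([onplane(s,*p,z) for p in cv2.boxPoints(r)])
    e=[np.linalg.norm(P[1]-P[0]),np.linalg.norm(P[2]-P[1])]; i=int(np.argmax(e)); d=P[i+1]-P[i]
    print(name,'px',np.round(r[0],1),'ctr',onplane(s,xs.mean()+u0,ys.mean()+v0,z).round(4),'size',np.round(e,3),'ang',np.degrees(np.arctan2(d[1],d[0])).round(1),st[k,4])
rect((302,195,329,224),g<60,.108,'bar')
rect((170,140,240,190),g<50,.126,'cover')
rect((355,222,395,260),g<60,.104,'widebar')
c=im[180:226,175:222]
w=(c.min(2)>190); ys,xs=np.where(w); print('white',xs.mean()+175,ys.mean()+180,onplane(s,xs.mean()+175,ys.mean()+180,.108))
cnt=max(cv2.findContours(w.astype(np.uint8),0,2)[0],key=cv2.contourArea); h=cv2.convexHull(cnt);e=cv2.fitEllipse(h);print(e,onplane(s,e[0][0]+175,e[0][1]+180,.108))
d=(c.max(2)<60).astype(np.uint8)
fil=im[195:224,300:330]
o=cv2.resize(im[165:245,160:240],(400,400),interpolation=4); o2=cv2.resize(im[170:250,262:342],(400,400),interpolation=4)
cv2.imwrite('pics/c1.png',np.hstack([o,o2])[...,::-1])
s2=load('scene1')['pixels']
a=cv2.resize(s2[225:325,285:385],(400,400),interpolation=4); b=cv2.resize(s2[170:270,210:310],(400,400),interpolation=4)
cv2.imwrite('pics/c2.png',np.hstack([a,b])[...,::-1])
E
```

```text
Traceback (most recent call last):
ValueError: attempt to get argmax of an empty sequence
```

```bash
cat > m.py <<'E'
from h import *
s=load('top1');im=s['pixels']
g=im.max(2)
print(im.shape,im.dtype,g[209,302:330],g[160,180:230:5])
def rect(box,th,z,name):
    u0,v0,u1,v1=box; m=(g[v0:v1,u0:u1]<th).astype(np.uint8)
    n,l,st,c=cv2.connectedComponentsWithStats(m)
    if n<2: print(name,'none');return
    k=1+st[1:,4].argmax()
    ys,xs=np.where(l==k); r=cv2.minAreaRect(np.c_[xs+u0,ys+v0].astype(np.float32))
    P=np.array([onplane(s,*p,z) for p in cv2.boxPoints(r)])
    e=[np.linalg.norm(P[1]-P[0]),np.linalg.norm(P[2]-P[1])]; i=int(np.argmax(e)); d=P[i+1]-P[i]
    print(name,'px',np.round(r[0],1),'ctr',onplane(s,xs.mean()+u0,ys.mean()+v0,z).round(4),'size',np.round(e,3),'ang',np.degrees(np.arctan2(d[1],d[0])).round(1),st[k,4])
rect((302,195,329,224),90,.108,'bar')
rect((170,140,240,190),50,.126,'cover')
rect((355,222,395,260),70,.104,'widebar')
c=im[180:226,175:222]
w=(c.min(2)>190); ys,xs=np.where(w); print('white',xs.mean()+175,ys.mean()+180,onplane(s,xs.mean()+175,ys.mean()+180,.108))
cnt=max(cv2.findContours(w.astype(np.uint8),0,2)[0],key=cv2.contourArea); h=cv2.convexHull(cnt);e=cv2.fitEllipse(h);print(e,onplane(s,e[0][0]+175,e[0][1]+180,.108))
o=cv2.resize(im[165:245,160:240],(400,400),interpolation=4); o2=cv2.resize(im[170:250,262:342],(400,400),interpolation=4)
cv2.imwrite('pics/c1.png',np.hstack([o,o2])[...,::-1])
s2=load('scene1')['pixels']
a=cv2.resize(s2[225:325,285:385],(400,400),interpolation=4); b=cv2.resize(s2[170:270,210:310],(400,400),interpolation=4)
cv2.imwrite('pics/c2.png',np.hstack([a,b])[...,::-1])
E
python3 m.py
```

```text
(420, 560, 3) uint8 [190 193 193 193 193 192 192 192 191 177 124  66  62  63  92 130 158 188
 191 191 191 190 191 189 176 130  89  84] [56 57 58 57 58 58 57 57 58 57]
bar px [314.5 208.5] ctr [ 0.5223 -0.1495  0.108 ] size [0.009 0.056] ang -178.6 69
cover px [231.7 168. ] ctr [0.6313 0.0974 0.126 ] size [0.088 0.017] ang -17.4 58
widebar px [374.  240.3] ctr [ 0.4316 -0.3278  0.104 ] size [0.011 0.057] ang -167.8 73
white 196.96205357142858 201.96875 [0.52994689 0.19900992 0.108     ]
((13.90328598022461, 20.893352508544922), (16.930477142333984, 30.641145706176758), 13.863079071044922) [0.53248807 0.22316097 0.108     ]
```

View pics/c1.png

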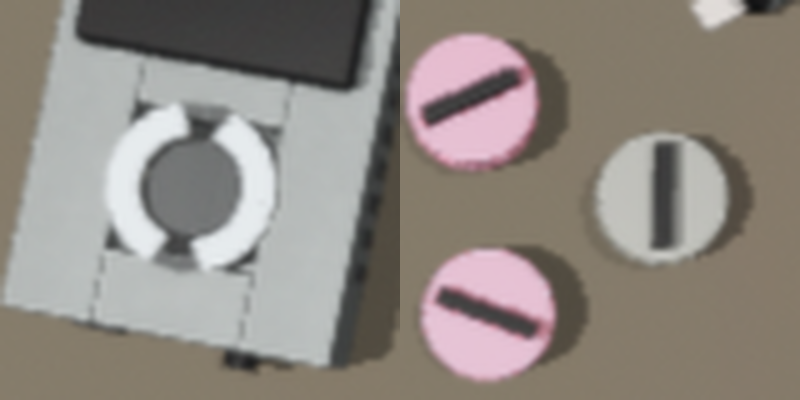

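The crop shows collar centre at about (198,202.4) and notches at about (201,188) and (195,216), so the extractor's +x runs up and slightly right. I'll refine these numbers.

```bash
cat > m2.py <<'E'
from h import *
import sys
from scipy.optimize import least_squares
F=sys.argv[1] if len(sys.argv)>1 else 'top1'
s=load(F);im=s['pixels'];g=im.max(2)
sub=np.zeros(g.shape,np.uint8);sub[182:222,177:220]=1
w=((im.min(2)>208)&(sub>0)).astype(np.uint8)
n,l,st,c=cv2.connectedComponentsWithStats(w);print(st[1:,4])
k=1+np.argsort(-st[1:,4])[:2]
P=np.array([onplane(s,*c[i],.108) for i in k]);d=P[1]-P[0]
print('segcentroids',P.round(4),'mid',P.mean(0).round(4),'sep',np.linalg.norm(d),'notch ang',np.degrees(np.arctan2(d[1],d[0]))%180-90)
cn=np.vstack([q[:,0] for q in cv2.findContours(np.isin(l,k).astype(np.uint8),0,1)[0]])
h=cv2.convexHull(cn)[:,0]
W=np.array([onplane(s,*p,.108)[:2] for p in h])
f=least_squares(lambda q:np.hypot(*(W-q[:2]).T)-q[2],[.53,.2,.045]);print('circle',f.x,np.abs(f.fun).max())
# cover edges
m=((g<75)&(np.indices(g.shape)[0]>140)&(np.indices(g.shape)[0]<186)&(np.indices(g.shape)[1]<240)&(np.indices(g.shape)[1]>172)).astype(np.uint8)
n,l,st,c=cv2.connectedComponentsWithStats(m);k=1+st[1:,4].argmax();q=cv2.findContours((l==k).astype(np.uint8),0,1)[0][0]
B=np.array([onplane(s,*p,.126) for p in cv2.boxPoints(cv2.minAreaRect(q))]);print('cover',B[:,:2].round(3).tolist(),[np.degrees(np.arctan2(*(B[i+1]-B[i])[[1,0]])).round(1) for i in range(3)])
# filter cap circle
m=((im.min(2)>140)&(np.abs(im[...,0].astype(int)-im[...,2])<30)).astype(np.uint8)[190:226,298:332]
n,l,st,c=cv2.connectedComponentsWithStats(m);
q=np.vstack([t[:,0] for t in cv2.findContours(m,0,1)[0] if len(t)>8])+[298,190];h=cv2.convexHull(q)[:,0]
W=np.array([onplane(s,*p,.084)[:2] for p in h]);f=least_squares(lambda q:np.hypot(*(W-q[:2]).T)-q[2],[.52,-.15,.039]);print('cap',f.x,np.abs(f.fun).max())
E
python3 m2.py; python3 -c "
from h import *
s=load('scene1')
for p in [(.5223,-.1495,.108),(.530,.199,.108)]: print(proj(s,p))"
```

```text
[198 185]
segcentroids [[0.5355 0.2287 0.108 ]
 [0.5242 0.1657 0.108 ]] mid [0.5299 0.1972 0.108 ] sep 0.06401496184651972 notch ang -10.165838123695082
circle [0.53008549 0.19739866 0.04907682] 0.0013359169630987044
cover [[0.614, 0.265], [0.717, 0.25], [0.69, 0.083], [0.587, 0.098]] [np.float64(-8.0), np.float64(-99.2), np.float64(171.6)]
cap [ 0.52011205 -0.14904211  0.03882117] 0.0008810237776535196
(np.float64(260.2279351446498), np.float64(200.76584611753978))
(np.float64(343.56374879917), np.float64(261.46917638890415))
```

View pics/c2.png

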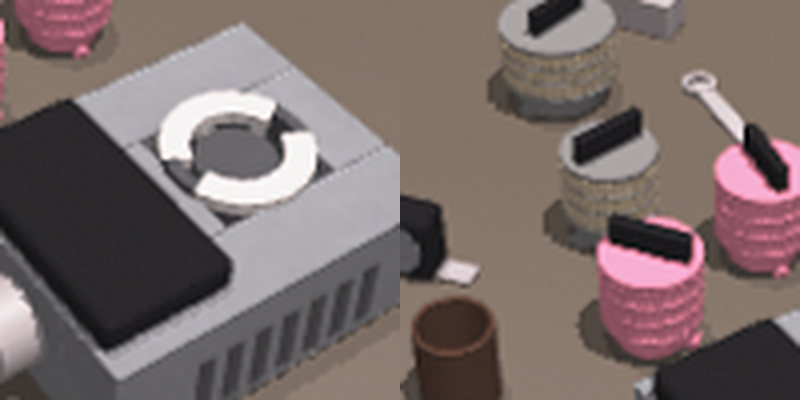

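```bash
python3 -m inch '[[472,-360,-20,-100,1],[472,-360,-20,-100,1],[472,-360,-20,-100,1],[472,-360,-20,-100,1],[472,-360,-20,-100,1],[472,-360,-20,-100,1],[472,-360,-20,-100,1],[472,-360,-20,-100,1],[472,-360,-20,-100,1],[472,-360,-20,-100,1],[472,-360,-20,-100,1],[472,-360,-20,-100,1]]' 60
cat > st.py <<'E'
from h import *
import sys
t=telemetry.state();p=t['tcp_pos'];r=R.from_quat(t['orientation']);X,Y,Z=r.as_matrix().T
print(t['clock'].__round__(2),'p',p.round(4),'yaw',np.degrees(np.arctan2(X[1],X[0])).round(2),'tilt',np.degrees(np.arccos(-Z[2])).round(2),'q',t['joints'].round(2),'F',t['wrist_force'].round(1),'T',t['wrist_torque'].round(2),'w',t['width'],'gf',t['grasp_force'])
if len(sys.argv)>1:
    tg=np.array([float(a) for a in sys.argv[1:4]]);print('delta tool mm',(r.inv().apply(tg-p)*1000).round(1))
    if len(sys.argv)>4: print('yaw turn', -((float(sys.argv[4])-np.degrees(np.arctan2(X[1],X[0]))+180)%360-180))
E
python3 st.py .521 -.149 .2 180
```

```text
clock: 1.3
tcp_pos: [0.5216, -0.1463, 0.2514]
orientation: [0.546, 0.838, 0.0, -0.0]
wrist_force: [-0.0, -0.7, 0.2]
width: 0.0852
grasp_force: 0.0
1.3 p [ 0.5216 -0.1463  0.2514] yaw 113.77 tilt 0.02 q [ 0.61  0.42 -0.6   1.78  0.27  1.03  0.33] F [-0.  -0.7  0.2] T [-0.01  0.02 -0.01] w 0.08523894584591063 gf 0.0
delta tool mm [-2.3 -1.7 51.4]
yaw turn -66.22648741702614
```

```bash
python3 -m inch '[[-2,-2,30,-66,1],[-2,-2,60,-66,1],[-2,-2,70,-66,1],[-2,-2,80,-66,1],[-2,-2,80,-66,1],[-2,-2,80,-66,1],[-2,-2,80,-66,1],[-2,-2,80,-66,1],[-2,-2,80,-66,1],[-2,-2,80,-66,1]]'
python3 - <<'E'
from h import *
snap('scene','s2.png'); s=load('s2')
cv2.imwrite('pics/s2c.png',cv2.resize(s['pixels'][120:270,180:340],(800,600)[:2] if 0 else (640,600),interpolation=4)[...,::-1])
E
python3 st.py .521 -.149 .088 180
```

```text
clock: 2.3
tcp_pos: [0.5194, -0.1512, 0.1711]
orientation: [0.007, 1.0, 0.0, -0.0]
wrist_force: [-0.1, 0.4, -1.3]
width: 0.0855
grasp_force: 0.0
2.35 p [ 0.5194 -0.1511  0.1712] yaw 179.2 tilt 0.01 q [ 0.77  0.58 -0.83  1.85  0.53  0.94  1.25] F [ 1.3  0.3 -0.1] T [ 0.05  0.06 -0.02] w 0.08568618871120859 gf 0.0
delta tool mm [-1.5  2.2 83.2]
yaw turn -0.7967836343014199
```

View pics/s2c.png

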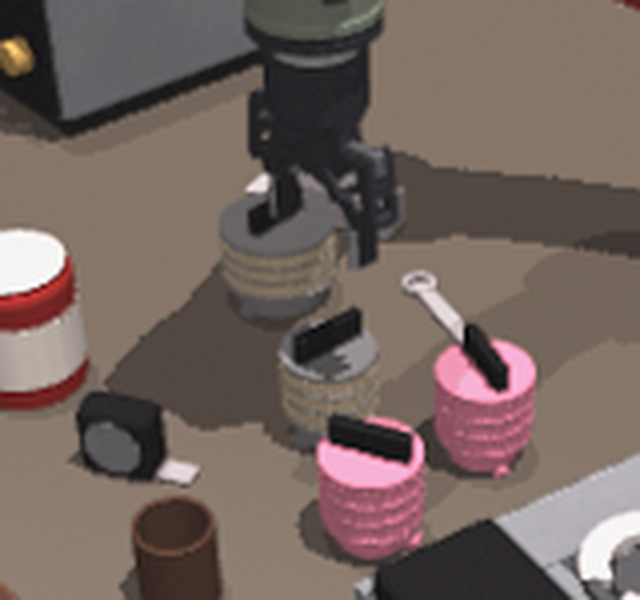

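The picture shows the open fingers above and straddling the narrow filter's bar (crop (328,335)), clear of the pink ones. I descend and grip.

```bash
python3 -m inch '[[-1,2,40,-1,1],[-1,2,70,-1,1],[-1,2,82,-1,1],[-1,2,82,-1,1],[-1,2,82,-1,0],[-1,2,82,-1,0],[-1,2,82,-1,0],[-1,2,82,-1,0],[-1,2,82,-1,0],[-1,2,82,-1,0],[-1,2,82,-1,0],[-1,2,82,-1,0]]' 60; python3 st.py
```

```text
clock: 3.55
tcp_pos: [0.5207, -0.1494, 0.0898]
orientation: [-0.003, 1.0, -0.0, 0.0]
wrist_force: [-1.3, -1.5, 8.7]
width: 0.0106
grasp_force: 59.2
3.55 p [ 0.5207 -0.1494  0.0898] yaw -179.62 tilt 0.05 q [ 0.7   0.7  -0.75  1.91  0.65  0.8   1.17] F [-1.3 -1.5  8.7] T [-0.27  0.42 -0.  ] w 0.010551018577727757 gf 59.243677854537964
```

```bash
python3 -m inch '[[0,0,-40,0,0],[0,0,-80,0,0],[0,0,-120,0,0],[0,0,-150,0,0],[0,0,-160,0,0],[-4,40,-160,0,0],[-5,80,-160,0,0],[-6,120,-160,0,0],[-7,160,-160,0,0],[-8,200,-160,4,0],[-9,240,-160,7,0],[-9,280,-160,10,0]]'; python3 st.py .530 .1973 .25 170.2
```

```text
clock: 4.75
tcp_pos: [0.5271, 0.1322, 0.2482]
orientation: [0.085, 0.996, -0.0, -0.001]
wrist_force: [1.1, -0.4, -3.5]
width: 0.0102
grasp_force: 60.0
4.75 p [0.5271 0.1322 0.2482] yaw 170.25 tilt 0.08 q [ 0.28  0.49 -0.88  1.76  0.43  1.09  0.66] F [ 1.1 -0.4 -3.5] T [ 0.01 -0.09 -0.01] w 0.010246941651704212 gf 60.03618657588959
delta tool mm [ 8.1 64.6 -1.9]
yaw turn 0.05183839815319402
```

```bash
python3 -m inch '[[8,40,0,0,0],[8,64,0,0,0],[8,65,10,0,0],[8,65,25,0,0],[8,65,30,0,0],[8,65,30,0,0],[8,65,30,0,0]]'; python3 st.py .530 .1973 .214 170.2
python3 - <<'E'
from h import *
s=snap('scene','s3.png'); t=snap('top','t3.png')
a=cv2.resize(s['pixels'][170:320,265:425],(427,400),interpolation=4);b=cv2.resize(t['pixels'][140:260,140:252],(373,400),interpolation=4)
cv2.imwrite('pics/c3.png',np.hstack([a,b])[...,::-1])
E
```

```text
clock: 5.45
tcp_pos: [0.5307, 0.1956, 0.2192]
orientation: [0.084, 0.996, -0.0, -0.0]
wrist_force: [-0.4, -0.4, -3.8]
width: 0.0106
grasp_force: 60.0
5.45 p [0.5307 0.1956 0.2192] yaw 170.33 tilt 0.02 q [ 0.14  0.56 -0.85  1.74  0.48  1.06  0.52] F [-0.4 -0.4 -3.8] T [ 0.01 -0.01 -0.01] w 0.010553295250972775 gf 59.951621890068054
delta tool mm [1.  1.5 5.2]
yaw turn 0.1335505668334065
```

View pics/c3.png

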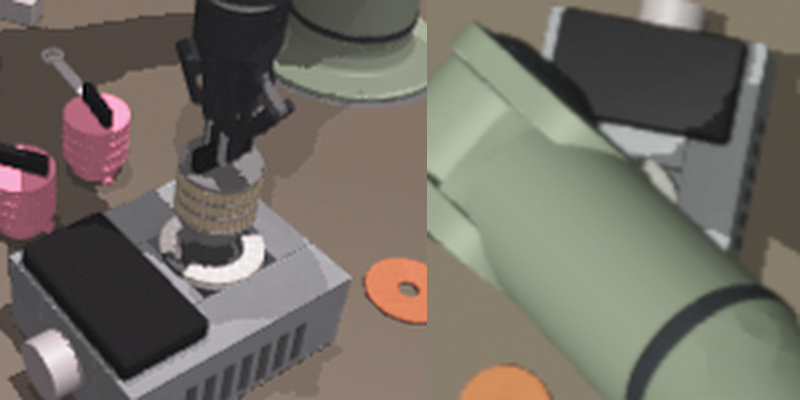

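The picture shows the filter hanging upright just above the collar (crop (215,245)), visibly centred. I lower it gently, watching force.

```bash
python3 -m inch '[[1,1.5,8,0,0],[1,1.5,15,0,0],[1,1.5,19,0,0],[1,1.5,22,0,0],[1,1.5,25,0,0],[1,1.5,28,0,0],[1,1.5,28,0,0],[1,1.5,28,0,0]]'; python3 st.py .530 .1973 .183 170.2
```

```text
clock: 6.35
tcp_pos: [0.5299, 0.198, 0.1914]
orientation: [0.084, 0.996, 0.0, 0.0]
wrist_force: [0.7, 0.1, -2.8]
width: 0.0107
grasp_force: 60.0
6.35 p [0.5299 0.198  0.1914] yaw 170.39 tilt 0.0 q [ 0.12  0.59 -0.83  1.77  0.51  1.01  0.49] F [ 0.7  0.1 -2.8] T [0.03 0.02 0.05] w 0.010724872971370798 gf 60.03484010696411
delta tool mm [-0.3 -0.7  8.4]
yaw turn 0.19392690547942948
```

```bash
python3 -m inch '[[0,0,4,0,0],[0,0,7,0,0],[0,0,10,0,0],[0,0,13,0,0],[0,0,15,0,0],[0,0,17,0,0],[0,0,17,0,0],[0,0,17,0,0]]'; python3 st.py .530 .1973 .1738 170.2
```

```text
clock: 7.15
tcp_pos: [0.5301, 0.1982, 0.1746]
orientation: [0.084, 0.996, 0.0, 0.0]
wrist_force: [-0.2, -0.9, 8.2]
width: 0.0107
grasp_force: 61.5
7.15 p [0.5301 0.1982 0.1746] yaw 170.39 tilt 0.04 q [ 0.11  0.61 -0.82  1.79  0.53  0.98  0.47] F [-0.2 -0.9  8.2] T [-0.24  0.22  0.01] w 0.010748835823503451 gf 61.508145332336426
delta tool mm [-0.1 -0.9  0.8]
yaw turn 0.18765970963374912
```

```bash
python3 -m inch '[[0,0,1,0,0],[0,0,1,4,0],[0,0,1,9,0],[0,0,1,14,0],[0,0,1,19,0],[0,0,1,24,0],[0,0,1,29,0],[0,0,1,34,0],[0,0,1,39,0],[0,0,1,40,0],[0,0,1,40,0]]'; python3 st.py .530 .1973 .1738 90
```

```text
clock: 8.25
tcp_pos: [0.5302, 0.1985, 0.1739]
orientation: [0.42, 0.908, 0.0, 0.001]
wrist_force: [-0.2, -0.1, 8.0]
width: 0.0103
grasp_force: 61.6
8.25 p [0.5302 0.1985 0.1739] yaw 130.36 tilt 0.08 q [-0.    0.57 -0.65  1.79  0.42  0.92 -0.13] F [-0.2 -0.1  8. ] T [-0.1  -0.07  0.06] w 0.010287200861382578 gf 61.5971839427948
delta tool mm [-0.7 -0.9  0.1]
yaw turn 40.364373816388564
```

Turning freely (8 N, negligible torque). I continue to the stop.

```bash
python3 -m inch '[[0,0,0,5,0],[0,0,0,10,0],[0,0,0,15,0],[0,0,0,20,0],[0,0,0,25,0],[0,0,0,30,0],[0,0,0,34,0],[0,0,0,37,0],[0,0,0,39,0],[0,0,0,41,0],[0,0,0,41,0]]'; python3 st.py .530 .1973 .1738 90
```

```text
clock: 9.35
tcp_pos: [0.5296, 0.1987, 0.1739]
orientation: [0.711, 0.704, 0.0, 0.0]
wrist_force: [-4.7, -0.6, 12.3]
width: 0.0104
grasp_force: 67.3
9.35 p [0.5296 0.1987 0.1739] yaw 89.43 tilt 0.03 q [-0.12  0.53 -0.47  1.8   0.3   0.88 -0.75] F [-4.7 -0.6 12.3] T [-0.04  1.07  1.16] w 0.010426718949970206 gf 67.2738199858577
delta tool mm [-1.4  0.4  0.1]
yaw turn -0.570987949603051
```

```bash
python3 -m inch '[[0,0,0,1,0],[0,0,0,2,0],[0,0,0,2,0],[0,0,0,2,0]]'; python3 st.py
```

```text
clock: 9.75
tcp_pos: [0.5296, 0.1987, 0.1739]
orientation: [0.722, 0.692, 0.0, 0.0]
wrist_force: [-5.1, -0.3, 13.3]
width: 0.0101
grasp_force: 78.0
9.75 p [0.5296 0.1987 0.1739] yaw 87.54 tilt 0.03 q [-0.13  0.53 -0.47  1.8   0.3   0.88 -0.77] F [-5.1 -0.3 13.3] T [-0.09  1.12  1.72] w 0.010145188930756261 gf 77.97972257249057
```

```bash
python3 -m inch '[[0,0,0,-2,0],[0,0,-2,-3,0],[0,0,-4,-3,0],[0,0,-4,-3,0]]'; python3 st.py; python3 -m inch '[[0,0,0,0,0.3],[0,0,0,0,0.5],[0,0,0,0,0.5],[0,0,0,0,0.7],[0,0,-15,0,0.7],[0,0,-40,0,0.7],[0,0,-80,0,0.7],[0,0,-120,0,0.7],[0,0,-150,0,0.7]]'; python3 st.py
```

```text
clock: 10.15
tcp_pos: [0.5296, 0.1982, 0.1773]
orientation: [0.705, 0.709, -0.0, -0.0]
wrist_force: [-2.1, 1.2, 0.9]
width: 0.0108
grasp_force: 61.8
10.15 p [0.5296 0.1982 0.1773] yaw 90.38 tilt 0.02 q [-0.12  0.53 -0.48  1.79  0.3   0.89 -0.73] F [-2.1  1.2  0.9] T [0.43 0.74 0.9 ] w 0.010811631145068808 gf 61.8377423286438
clock: 11.05
tcp_pos: [0.53, 0.1982, 0.3299]
orientation: [0.705, 0.709, 0.001, 0.0]
wrist_force: [-0.3, -0.1, 0.1]
width: 0.06
grasp_force: 0.0
11.05 p [0.53   0.1982 0.3299] yaw 90.38 tilt 0.11 q [-0.08  0.37 -0.52  1.61  0.2   1.21 -0.64] F [-0.3 -0.1  0.1] T [-0.02 -0.   -0.01] w 0.059972100933171964 gf 0.0
```

```bash
python3 -m inch '[[-50,0,0,0,1],[-100,0,0,0,1],[-150,0,0,0,1],[-200,0,0,0,1],[-250,0,0,0,1],[-300,0,0,0,1],[-350,0,0,0,1],[-350,0,0,0,1],[-350,0,0,0,1]]'
python3 - <<'E'
from h import *
s=snap('scene','s4.png'); t=snap('top','t4.png')
a=cv2.resize(s['pixels'][170:320,265:425],(427,400),interpolation=4);b=cv2.resize(t['pixels'][140:260,140:252],(373,400),interpolation=4)
cv2.imwrite('pics/c4.png',np.hstack([a,b])[...,::-1])
from scipy.optimize import least_squares
g=t['pixels'].max(2)
m=((g<75)).astype(np.uint8)[187:220,182:216]
n,l,st,c=cv2.connectedComponentsWithStats(m);print(st[1:],c[1:])
k=1+st[1:,4].argmax();ys,xs=np.where(l==k)
r=cv2.minAreaRect(np.c_[xs+182,ys+187].astype(np.float32));B=np.array([onplane(t,*p,.196) for p in cv2.boxPoints(r)])
d=[B[1]-B[0],B[2]-B[1]];print([(np.linalg.norm(q).round(4),np.degrees(np.arctan2(q[1],q[0])).round(1)) for q in d],B.mean(0))
E
python3 st.py
```

```text
clock: 11.95
tcp_pos: [0.532, -0.153, 0.3271]
orientation: [0.706, 0.709, -0.0, -0.0]
wrist_force: [0.2, 0.2, 0.1]
width: 0.0853
grasp_force: 0.0
[[ 0 11 22  4 68]
 [ 0 26  1  1  1]
 [27 29  1  1  1]] [[10.67647059 12.89705882]
 [ 0.         26.        ]
 [27.         29.        ]]
[(np.float64(0.0588), np.float64(-88.4)), (np.float64(0.0084), np.float64(-177.6))] [0.52923935 0.1943178  0.196     ]
12.05 p [ 0.5324 -0.151   0.3274] yaw 90.45 tilt 0.02 q [ 0.46  0.34 -0.39  1.65  0.14  1.18  0.05] F [ 0.7  1.4 -0.2] T [ 0.03  0.01 -0.01] w 0.08519740463968603 gf 0.0
```

View pics/c4.png

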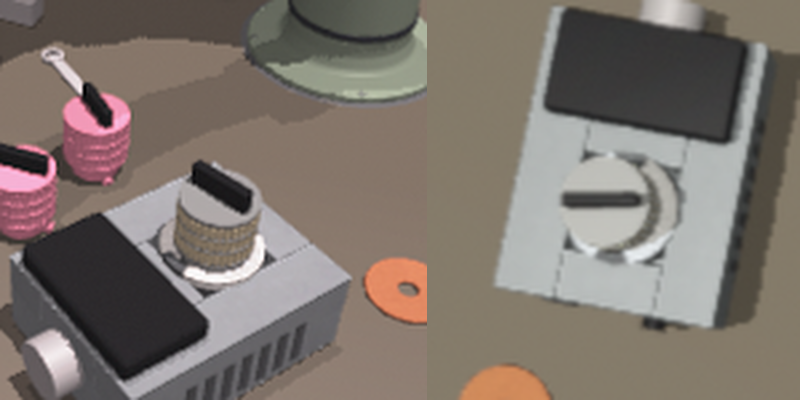

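The picture shows the filter seated upright in the collar with its bar at about -89°. That is 80° clockwise of the notches, at the stop, and the gripper is clear.

```bash
python3 -c "
from station import bot
print(bot.close_job())"
```

```text
the job is handed in; nothing more can be done
None
```

The narrower cartridge is in the extractor collar, pushed down and turned about 80° clockwise to the stop; it stayed in place after I let go, and the job was handed in at about 12 s.

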